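# Feed the waiting off-cut into the scrap bin with the lid lever

### The arm

A 6-joint arm with a two-finger parallel gripper is mounted at the origin on a cart in front of the work surface, level with it; the furniture and walls round the work are solid. World frame = base frame: x ahead of the robot, y to its left, z up, the work surface at z = 0. Lengths are in m, angles in rad, forces in N, time in s.
With the tool pointing down it reaches from about 0.225 to 0.875 m from the base axis. Payload 3.4 kg.
Tool frame: the origin (TCP) lies at the very end of the fingers, on their centre line; the grasp point (between the pads) lies 19 mm behind it; z points along the fingers, y is the line along which they close (so a half turn about z gives the same grasp; the last joint's range is limited). The gripper opens to 85 mm and grips with 20 to 120 N. Pads are 22 mm wide; open, the fingers measure 114 mm over their backs; the gripper's body (76 mm by 85 mm) begins 54 mm behind the grasp point. The pads swing forward as they close: fully open they stand 13 mm farther back than shut.
Start: joints at [-1.461, 0.276, 1.505, -0, 1.361, -0.121], TCP at [0.132, -0.56, 0.203] pointing down, gripper open.
Joint ranges: [-2.89, 2.89], [-0.75, 2.08], [0.22, 2.7], [-1.18, 4.32], [0.11, 2.71], [-2.7, 2.7]. Speed limits (rad/s): [2.57, 2.57, 3.14, 3.14, 3.14, 3.14].

### API

Orientations are given as a rotation vector (axis times angle).
In Python, from bench import r gives the robot as it stands.
- The arm moves only by the tool drive_tool, never from a script. Its argument "targets" is a list that holds one entry, the list of rows, each a list of 4 numbers: the shift along the tool's x, y, z in m, then the turn about the tool's z in rad. In form: [[[tx, ty, tz, twist], ...]]. A call has exactly 8 rows; each row is the pose to reach, as a shift and turn from the pose commanded when the call began, along the tool's axes at that moment; what a row does not reach only later rows make up. A row lasts 1/12 s, in which the tool goes at most 41.7 mm and 7.16 degrees, less where a joint would pass 70% of its speed; a pose out of reach is approached as far as the arm can. A call with a gripper value outside its range is refused whole. "jaw" is the finger opening in m, from 0 to 0.0854, set as the call begins (left out, the last holds). The fingers move at their own pace and stop on an object; the grip force is fixed at half the most. Time passes only in rows, so rows that repeat a pose let the fingers close, or fill a call up. It gives the time, the measured TCP pose, the force, the opening and the grip force at its end, in the units of the state.
- r.state(): the state, without advancing time (a new reading comes with each control period).
- r.snapshot(name): name is "side" or "top"; returns a dict with "color" (400x640x3 uint8, blue, green, red), "fx", "fy", "cx", "cy" (pixels), "R" (3x3) and "t" (3): a world point X has camera coordinates R X + t. Camera axes: x right, y down, z forward; pixel columns grow to the right and rows downward; lengths in m; the calibration is good to about 2 mm. A picture is of the moment at which its call begins. There is no depth.
- r.close_job(): hands the job in; it is judged then, once.
Trained networks look in the newest picture that a camera, given by its name, has taken for a name from the list of things; names that differ only in an ending like _2 or _b are one class to them, and where a whole thing is asked for, a point or a joint stands for the part that bears it (a point fixed in the world has none). Each returns a list of dicts, best first, with "score" (0 to 1); they miss things now and then, are a little off and sometimes report something else, mostly with a low value. They report only what shows in the picture. A call takes as long as a camera call. They do not tell look-alikes from the thing itself.
- r.outline_of(label, camera): "pixels" (400x640 bool, what is visible of it) and "extent" ([left, top, width, height] in pixels, round what is visible of it).
The state is a dict: "clock": time; "joint_pos": joint angles; "joint_vel": joint speeds; "tau": joint torques, N m; "position": TCP position; "orientation": TCP orientation; "force": force on the tool from outside, world axes, zero at the start; "ft_torque": the same for the moment, N m; "gripper_width": opening from 0.0 (shut) to 1.0 (fully open); "grasp_force": force on a finger pad.
Only numpy, scipy, OpenCV 4.12 (cv2) and the standard library are available. Lean on these libraries where they do the work, as an engineer would, in place of code of your own. Each camera call takes 0.05 s, during which the arm holds its last target. There are 200 camera calls.

### The job

A dark off-cut is waiting on the loading chute of the yellow-lidded scrap bin. Press that bin's front lever right down and hold the lid up for a good two seconds, so that the off-cut slides into the bin by itself, then let the lever up so that the lid closes. Do not touch the off-cut, and leave the blue-lidded bin shut.

Things in the scene. Friction and masses are not known exactly. Their poses are not given: they have to be found in the camera images.
- yellow_bin: Grey steel scrap bin with yellow lid, fixed; box 120 (x) x 110 x 95 mm high, origin at the centre of its underside, z up. Its -x side is the front, towards the robot; a chute slopes up behind it to 173 mm. In front: a red lever pad, 36 long x 44 mm wide: centre of its top face at x -145, y 0, z 140 mm, lid shut. A like bin with blue lid and empty chute stands beside it; they may swap places.
- yellow_lid (a joint): Opening of the yellow lid, rad: 0 shut, 0.7 stop. Lid and lever are one rocker on a pin along the bin's y at x -67, z 105 mm. Pushing the pad down (2 to 6 N) lifts the lid's rear edge; the pad swings via x -152 mm half-way to x -145, z 81 mm at the stop. Spring and weight shut it when let go.
- blue_lid (a joint): Opening angle in rad of the lid of the other, blue-lidded bin: 0 shut. It has to stay shut.
- walnut_offcut: Dark brown wood off-cut, 50 x 50 x 32 mm, origin at the centre of its underside. It lies on the slippery chute behind the yellow bin, against the rear lip of the lid, and slides into the bin once the lid is open by about 0.4 rad.
Not all that is in view belongs to the job. What is shaped like the walnut_offcut but green is not meant.

How it is judged:
By the outcome, as a careful person would: the job done as asked, in the order asked, and still so for the second after the job is handed in, with the robot touching nothing.
It also fails if it takes over 32 s, if anything falls off the work surface, if the arm or the gripper's body presses on something with over 40 N, if the wrist force passes 120 N, or if a joint passes its speed limit or range.

## Working session

There is one attempt and no reset: what is moved stays moved. The work goes in short steps, Python scripts to look and compute and a tool call to move; the robot and the scene stay as the last step left them, time stands still between calls to the robot, and variables do not carry over. Pictures are saved under pics/ and viewed, at most 10 in all, crops included, and the job is handed in when it is done.

Besides the shell and the picture viewer there is one more tool, called after "Request:" as name(argument=value, ...) on one line, values as JSON. drive_tool: Moves the arm, as the interface text tells. Its arguments: {"type":"object","properties":{"targets":{"type":"array"},"jaw":{"type":"number"}},"required":["targets"]}

```bash
mkdir -p pics; python3 - <<'E'
from bench import r
import cv2,numpy as np
for c in("top","side"):
    s=r.snapshot(c);cv2.imwrite(f"pics/{c}0.png",s["color"])
    print(c,s["fx"],s["cx"],s["cy"],np.round(s["R"],3).tolist(),np.round(s["t"],3).tolist())
    for n in("yellow_bin","yellow_lid","walnut_offcut","blue_lid"):
        print(n,[(round(d["score"],2),d["extent"]) for d in r.outline_of(n,c)][:4])
st=r.state();print(st["clock"],st["position"],st["orientation"],st["force"])
E
```

```text
top 370.8448408688839 324.4694669782607 198.02416613313173 [[0.017, -1.0, -0.015], [-0.984, -0.014, -0.177], [0.176, 0.018, -0.984]] [-0.22, 0.651, 0.838]
yellow_bin [(0.84, [337.0, 163.2, 59.9, 142.5])]
yellow_lid [(0.87, [335.0, 206.4, 62.0, 100.6])]
walnut_offcut [(0.94, [410.2, 199.4, 23.0, 29.3]), (0.83, [356.9, 179.3, 29.9, 34.9])]
blue_lid [(0.7, [239.2, 176.6, 61.1, 93.1])]
side 445.17341799455926 320.16520303670563 201.05939006632403 [[0.931, -0.366, -0.004], [-0.316, -0.798, -0.514], [0.185, 0.479, -0.858]] [-0.655, 0.066, 1.022]
yellow_bin [(0.87, [237.3, 197.8, 152.2, 92.6])]
yellow_lid [(0.96, [233.3, 207.5, 119.7, 67.3])]
walnut_offcut [(0.79, [339.7, 208.5, 30.9, 34.4]), (0.67, [352.5, 290.2, 28.9, 34.2])]
blue_lid [(0.72, [238.3, 197.5, 150.9, 91.4]), (0.7, [234.6, 125.7, 99.1, 53.9])]
0.5 [ 0.13154376 -0.55976881  0.20300603] [3.12066378e+00 3.61678492e-01 2.92323447e-05] [-0.54647158 -0.37732812 -0.5687295 ]
```

View pics/top0.png

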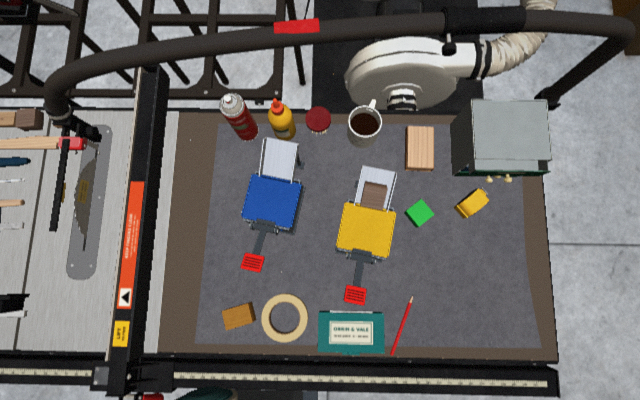

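View pics/side0.png

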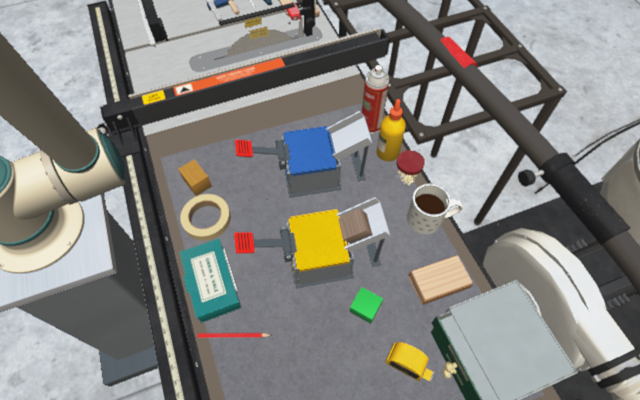

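The top view shows the yellow bin at about (366,232), its red pad at (355,295) and the brown off-cut at (375,195). The blue bin is to the left at (272,203), with its pad at (253,263). In the side view the yellow pad is at (244,243). Next I'll triangulate the pad.

```bash
cat > h.py <<'E'
from bench import r
import cv2,numpy as np
from scipy.spatial.transform import Rotation as Ro
def red(s,win):
    b,g,q=[s["color"][...,i].astype(int) for i in range(3)]
    m=(q>120)&(g<80)&(b<80); k=np.zeros_like(m); x0,x1,y0,y1=win; k[y0:y1,x0:x1]=1
    m=(m&k).astype(np.uint8); n,l,st,c=cv2.connectedComponentsWithStats(cv2.morphologyEx(m,cv2.MORPH_CLOSE,np.ones((5,5))))
    i=1+np.argmax(st[1:,4]); return c[i],(l==i)
def plane(s,uv,z):
    d=s["R"].T@np.array([(uv[0]-s["cx"])/s["fx"],(uv[1]-s["cy"])/s["fy"],1]);o=-s["R"].T@s["t"]
    return o+d*(z-o[2])/d[2]
def tri(A,ua,B,ub):
    P=[np.diag([1,1,1.])@np.array([[s["fx"],0,s["cx"]],[0,s["fy"],s["cy"]],[0,0,1]])@np.c_[s["R"],s["t"]] for s in(A,B)]
    X=cv2.triangulatePoints(P[0],P[1],np.array(ua,float).reshape(2,1),np.array(ub,float).reshape(2,1)).ravel();return X[:3]/X[3]
E
python3 - <<'E'
from h import *
T=r.snapshot("top");S=r.snapshot("side")
for nm,wt,ws in(("yel",(335,375,275,310),(228,258,225,258)),("blu",(235,270,245,275),(230,256,132,160))):
    a,ma=red(T,wt);b,mb=red(S,ws);X=tri(T,a,S,b);print(nm,a,b,X)
    pts=np.argwhere(ma)[:,::-1]
    box=np.array([plane(T,p,.14)[:2] for p in cv2.boxPoints(cv2.minAreaRect(pts.astype(np.float32)))]);print(" rect",np.round(box,3).tolist())
    print(" plane .14",plane(T,a,.14),plane(S,b,.14))
m=r.outline_of("yellow_lid","top")[0]["pixels"]
hsv=cv2.cvtColor(T["color"],cv2.COLOR_BGR2HSV);w=np.zeros(m.shape,bool);w[195:270,330:400]=1
y=cv2.inRange(hsv,(20,150,100),(32,255,255))>0;y&=w
p=np.argwhere(y)[:,::-1];q=np.array([plane(T,u,.10)[:2] for u in p])
print("lid centre",q.mean(0),"rect",cv2.minAreaRect((q*1000).astype(np.float32)))
c=r.outline_of("walnut_offcut","top")
for d in c: print("offcut",plane(T,np.argwhere(d["pixels"]).mean(0)[::-1],.15))
st=r.state();print(st["clock"]);print(Ro.from_rotvec(st["orientation"]).as_matrix().round(3))
E
```

```text
yel [354.86631016 294.7513369 ] [243.87262873 242.48238482] [ 0.43708749 -0.27809945  0.13732367]
 rect [[0.422, -0.253], [0.457, -0.26], [0.45, -0.303], [0.414, -0.296]]
 plane .14 [ 0.43560089 -0.27767413  0.14      ] [ 0.4382993  -0.27968977  0.14      ]
blu [252.03672316 262.06779661] [243.34848485 148.06818182] [ 0.50057393 -0.05894015  0.13680555]
 rect [[0.487, -0.034], [0.523, -0.041], [0.513, -0.085], [0.477, -0.078]]
 plane .14 [ 0.49900531 -0.05945469  0.14      ] [ 0.50142475 -0.06162761  0.14      ]
lid centre [ 0.57671037 -0.3047546 ] rect ((577.4154052734375, -304.8125305175781), (119.7117691040039, 106.5665512084961), 79.17735290527344)
offcut [ 0.60596558 -0.41185339  0.15      ]
offcut [ 0.6442226  -0.31670155  0.15      ]
0.7
[[ 0.973  0.229  0.   ]
 [ 0.229 -0.973 -0.   ]
 [-0.     0.    -1.   ]]
```

Request:
drive_tool(targets=[[[0,0,-0.03,0],[0.02,-0.011,-0.05,0.06],[0.05,-0.028,-0.05,0.14],[0.08,-0.045,-0.05,0.21],[0.11,-0.062,-0.05,0.28],[0.14,-0.079,-0.05,0.35],[0.17,-0.096,-0.05,0.42],[0.2,-0.113,-0.05,0.42]]], jaw=0)

```text
clock: 1.37
position: [0.3013, -0.4028, 0.2532]
orientation: [3.127, -0.301, 0.001]
force: [0.7, 0.1, 0.7]
gripper_width: 0.003
grasp_force: 0.0
```

Request:
drive_tool(targets=[[[0.02,-0.027,0,0],[0.043,-0.058,0,0],[0.066,-0.089,0,0],[0.09,-0.12,0,0],[0.111,-0.149,0,0],[0.111,-0.149,0.03,0],[0.111,-0.149,0.06,0],[0.111,-0.149,0.083,0]]])

```text
clock: 2.03
position: [0.4377, -0.2773, 0.1685]
orientation: [-3.128, 0.293, 0.001]
force: [-0.6, -0.3, 0.5]
gripper_width: 0.0
grasp_force: 0.0
```

```bash
python3 - <<'E'
from h import *
s=r.snapshot("side")["color"];t=r.snapshot("top")["color"]
a=cv2.resize(s[160:310,200:400],None,fx=2.9,fy=2.9,interpolation=3)[:,:400*2]
b=cv2.resize(t[150:310,300:420],(0,0),fx=1.8,fy=1.8)
cv2.imwrite("pics/s1.png",a)
st=r.state();print(st["clock"],st["position"],st["orientation"],st["force"])
E
```

```text
2.1333 [ 0.43511897 -0.27615559  0.1664026 ] [-3.12286612  0.29504323  0.01119568] [-0.87427937  0.14491571  0.24026497]
```

View pics/s1.png

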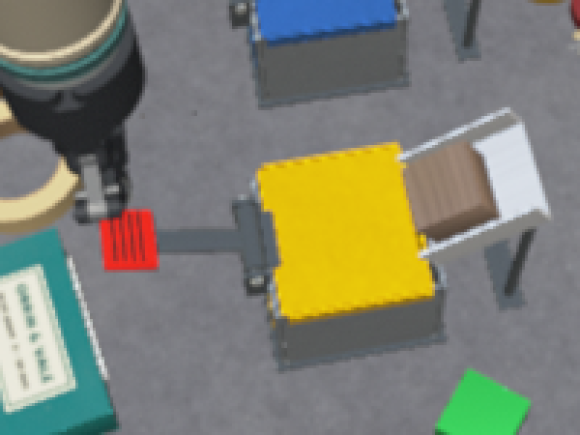

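The crop shows the closed fingertips at about crop (103,215), up and to the left of the pad centre (129,240). I'll check this against the projected TCP.

```bash
python3 - <<'E'
from h import *
import numpy as np
st=r.state();p=np.array(st["position"])
for c in("side","top"):
    s=r.snapshot(c)
    for X in(p,[.437,-.279,.14]):
        q=s["R"]@np.array(X)+s["t"];u=np.array([s["fx"]*q[0]/q[2]+s["cx"],s["fy"]*q[1]/q[2]+s["cy"]]);print(c,u,(u-[200,160])*2.9)
    if c=="top": cv2.imwrite("pics/t1.png",cv2.resize(s["color"][150:320,290:430],None,fx=3,fy=3,interpolation=3))
print(p,r.state()["position"])
E
```

```text
side [239.53609487 235.28649017] [114.65467513 218.33082149]
side [243.11443808 242.40477979] [125.03187043 238.97386138]
top [354.96568438 296.03580493] [449.4004847  394.50383431]
top [355.50528789 294.0712741 ] [450.96533487 388.8066949 ]
[ 0.43511897 -0.27615559  0.1664026 ] [ 0.4376435  -0.27878407  0.17045976]
```

View pics/t1.png

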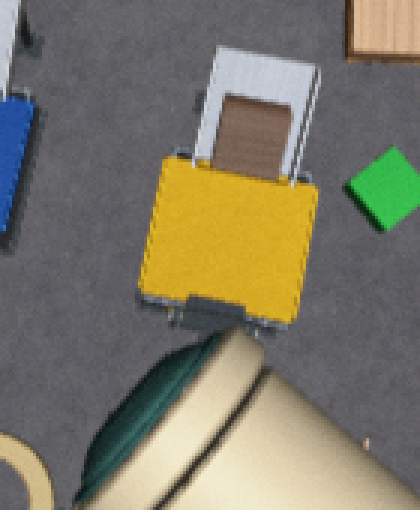

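Request:
drive_tool(targets=[[[0.004,0,0.01,0],[0.004,0,0.02,0],[0.004,0,0.028,0],[0.004,0,0.036,0],[0.004,0,0.044,0],[0.003,0,0.052,0],[0.002,0,0.06,0],[0.002,0,0.06,0]]])

```text
clock: 2.9
position: [0.4387, -0.2786, 0.1086]
orientation: [-3.127, 0.297, 0.002]
force: [0.7, -0.3, 2.1]
gripper_width: -0.003
grasp_force: 1.1
```

```bash
python3 - <<'E'
from h import *
s=r.snapshot("side")["color"]
cv2.imwrite("pics/s2.png",cv2.resize(s[160:310,200:400],None,fx=2.9,fy=2.9,interpolation=3))
st=r.state();print(st["clock"],st["position"],st["force"])
E
```

```text
2.95 [ 0.43901144 -0.27873198  0.10936305] [-1.04398354 -0.32100459  2.87988355]
```

View pics/s2.png

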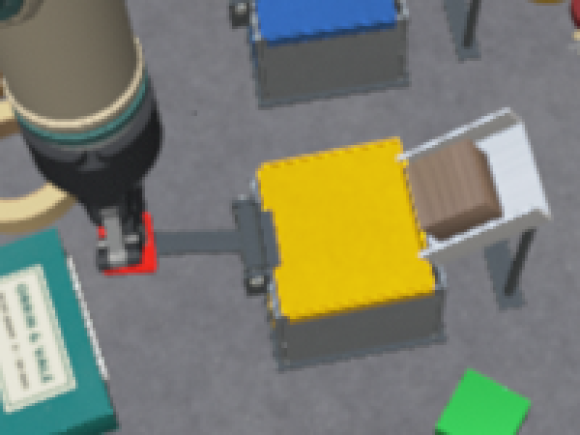

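The tip reads z≈0.109, yet the pad and lid look almost unmoved: the lid's rear edge is at crop (400,140), against 145 before. I'll check that at higher zoom.

```bash
python3 - <<'E'
from h import *
a=cv2.imread("pics/side0.png");S=r.snapshot("side");s=S["color"]
cv2.imwrite("pics/s3.png",np.vstack([cv2.resize(i[205:285,225:365],None,fx=3.7,fy=3.7,interpolation=3) for i in(a,s)]))
f=[];
for _ in range(6):
    r.snapshot("side");st=r.state();f.append(np.r_[st["position"],st["force"]])
print(np.mean(f,0).round(4),st["clock"])
q=S["R"]@np.mean(f,0)[:3]+S["t"];print(S["fx"]*q[0]/q[2]+S["cx"],S["fy"]*q[1]/q[2]+S["cy"])
E
```

```text
[ 0.4396 -0.2789  0.1105 -0.5776  0.717   2.7739] 3.3
246.65094251550744 248.45814127511767
```

View pics/s3.png

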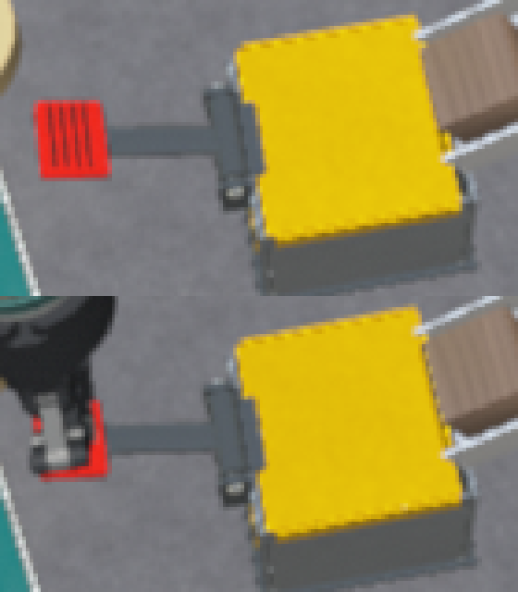

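The lid's rear edge has only just lifted, with a small gap at crop (435,440). The tips rest on the outer part of the pad, so they sit higher and a few mm nearer the robot than the reading says. I'll go on down, shifting slightly inward and watching the force.

Request:
drive_tool(targets=[[[0.002,0,0.004,0],[0.004,0,0.008,0],[0.005,0,0.012,0],[0.005,0,0.016,0],[0.005,0,0.02,0],[0.005,0,0.024,0],[0.005,0,0.028,0],[0.005,0,0.028,0]]])

```text
clock: 3.97
position: [0.4436, -0.2797, 0.081]
orientation: [-3.127, 0.297, 0.002]
force: [-1.9, -0.8, 3.5]
gripper_width: -0.004
grasp_force: 2.0
```

```bash
python3 - <<'E'
from h import *
s=r.snapshot("side")["color"]
cv2.imwrite("pics/s4.png",cv2.resize(s[160:310,200:400],None,fx=2.9,fy=2.9,interpolation=3))
st=r.state();print(st["clock"],st["position"],st["force"])
E
```

```text
4.0167 [ 0.44375491 -0.27973078  0.08141455] [-2.22437581 -0.36213224  5.22879784]
```

View pics/s4.png

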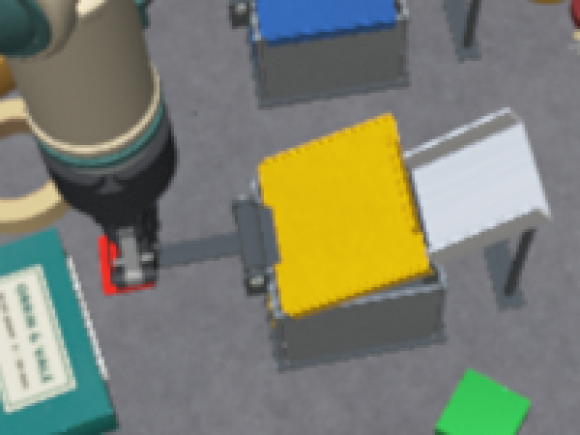

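The chute is empty, so the off-cut has slid in, and the lid is about half open. Next I press right down and hold.

Request:
drive_tool(targets=[[[0,0,0.004,0],[0,0,0.008,0],[0,0,0.011,0],[0,0,0.014,0],[0,0,0.016,0],[0,0,0.018,0],[0,0,0.02,0],[0,0,0.02,0]]])

```text
clock: 4.68
position: [0.4458, -0.2803, 0.0622]
orientation: [3.127, -0.297, 0.005]
force: [1.6, -0.4, 4.7]
gripper_width: -0.002
grasp_force: 2.6
```

Request:
drive_tool(targets=[[[0,0,0.003,0],[0,0,0.006,0],[0,0,0.008,0],[0,0,0.01,0],[0,0,0.01,0],[0,0,0.01,0],[0,0,0.01,0],[0,0,0.01,0]]])

```text
clock: 5.35
position: [0.4471, -0.2807, 0.0571]
orientation: [3.125, -0.297, 0.011]
force: [-4.2, 5.6, 32.9]
gripper_width: 0.001
grasp_force: 16.8
```

```bash
python3 - <<'E'
from h import *
s=r.snapshot("side")["color"]
cv2.imwrite("pics/s5.png",cv2.resize(s[160:310,200:400],None,fx=2.9,fy=2.9,interpolation=3))
st=r.state();print(st["clock"],st["position"],st["force"])
E
```

```text
5.4 [ 0.44705392 -0.28073391  0.0571505 ] [-3.6812212   6.37435184 33.26691558]
```

View pics/s5.png

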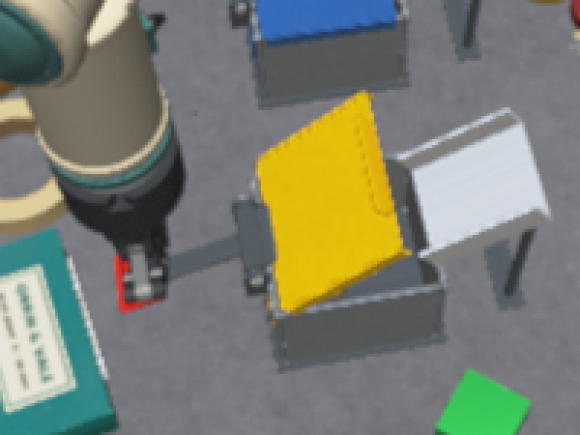

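The lid is at its stop with 33 N on the tool. The chute is empty and the blue lid is shut. I ease off slightly and hold.

Request:
drive_tool(targets=[[[0,0,-0.003,0],[0,0,-0.003,0],[0,0,-0.003,0],[0,0,-0.003,0],[0,0,-0.003,0],[0,0,-0.003,0],[0,0,-0.003,0],[0,0,-0.003,0]]])

```text
clock: 6.07
position: [0.4468, -0.2806, 0.058]
orientation: [3.126, -0.297, 0.009]
force: [-0.5, 3.3, 19.6]
gripper_width: -0.001
grasp_force: 9.9
```

Request:
drive_tool(targets=[[[0,0,0,0],[0,0,0,0],[0,0,0,0],[0,0,0,0],[0,0,0,0],[0,0,0,0],[0,0,0,0],[0,0,0,0]]])

```text
clock: 6.73
position: [0.4468, -0.2806, 0.058]
orientation: [3.126, -0.297, 0.009]
force: [-1.1, 3.5, 20.1]
gripper_width: -0.0
grasp_force: 9.9
```

Request:
drive_tool(targets=[[[0,0,0,0],[0,0,0,0],[0,0,0,0],[0,0,0,0],[0,0,0,0],[0,0,0,0],[0,0,0,0],[0,0,0,0]]])

```text
clock: 7.4
position: [0.4468, -0.2806, 0.058]
orientation: [3.126, -0.297, 0.009]
force: [-1.2, 3.0, 20.8]
gripper_width: 0.001
grasp_force: 9.9
```

Request:
drive_tool(targets=[[[0,0,0,0],[0,0,0,0],[0,0,0,0],[0,0,0,0],[0,0,0,0],[0,0,0,0],[0,0,0,0],[0,0,0,0]]])

```text
clock: 8.07
position: [0.4468, -0.2806, 0.058]
orientation: [3.126, -0.297, 0.009]
force: [0.1, 3.1, 20.2]
gripper_width: -0.003
grasp_force: 9.9
```

The lid has been held for well over two seconds, so now I let the lever up gently.

Request:
drive_tool(targets=[[[0,0,-0.008,0],[0,0,-0.016,0],[0,0,-0.024,0],[0,0,-0.032,0],[0,0,-0.04,0],[0,0,-0.048,0],[0,0,-0.056,0],[0,0,-0.064,0]]])

```text
clock: 8.73
position: [0.4437, -0.2795, 0.1193]
orientation: [-3.127, 0.296, 0.003]
force: [0.6, 0.0, -0.2]
gripper_width: -0.003
grasp_force: 0.0
```

Request:
drive_tool(targets=[[[0,0,-0.01,0],[0,0,-0.025,0],[0,0,-0.045,0],[-0.01,0,-0.07,0],[-0.02,0.01,-0.09,0],[-0.04,0.03,-0.1,0],[-0.06,0.05,-0.1,0],[-0.06,0.05,-0.1,0]]])

```text
clock: 9.4
position: [0.3723, -0.3197, 0.2201]
orientation: [3.124, -0.301, -0.004]
force: [-0.6, 1.1, -0.0]
gripper_width: 0.0
grasp_force: 0.0
```

```bash
python3 - <<'E'
from h import *
s=r.snapshot("side")["color"]
cv2.imwrite("pics/s6.png",cv2.resize(s[100:310,200:420],None,fx=2.7,fy=2.7,interpolation=3))
st=r.state();print(st["clock"],st["position"],st["force"])
E
```

```text
9.45 [ 0.37396886 -0.31833819  0.21955556] [ 0.79517687 -0.16105064 -0.53939518]
```

View pics/s6.png

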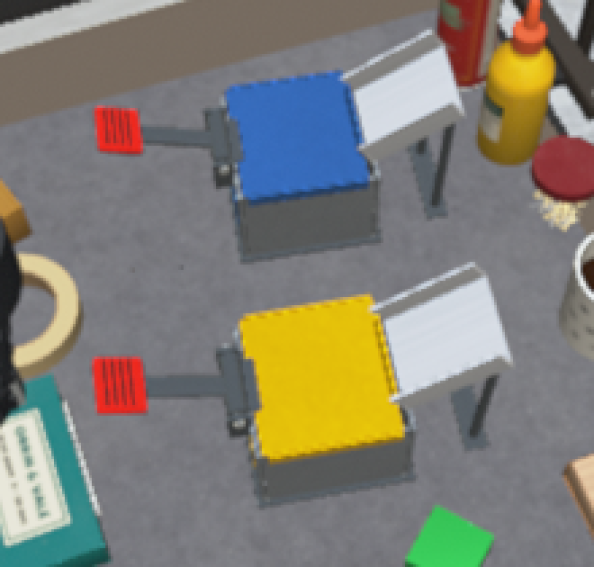

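The yellow lid is shut at crop (320,380), its chute is empty, the blue lid is shut, and the arm is clear of everything.

```bash
python3 -c "
from bench import r
print(r.close_job())"
```

```text
the job is handed in; nothing more can be done
None
```

The yellow lid was held open for over two seconds, the off-cut slid into the bin by itself, and the lid is shut again; the blue bin stayed shut and the job is handed in.

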